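Roll-check three idler rollers and reject the unbalanced one

TASK

One of the three blue rollers on the surface plate is unbalanced: pick up the wooden rolling float by its handle, lay it on all three together and roll them about a third of a turn across the plate, with a light, even pressure held to the end of the roll (about 7 N in all, kept between 5 and 9 N), then lift the float straight off and let the rollers go free for a second. Put the one that rocks and rolls back into the red tray, and leave the two true ones lying on the plate where they were rolled to. Put the float back down flat on the bench and disturb nothing else.

Things in the scene. Friction and masses are not known exactly. Their poses are not given: they have to be found in the camera images.
- plate_top (a point): centre of the top face of the steel surface plate: 220 mm (x) by 210 mm (y) by 27 mm thick, on screw feet that are set differently each time (top 38 to 47 mm above the bench) with thin rubber pads: it sinks straight down about 1 mm per 12 N and springs back. Its z is up.
- roller_1_axis (a point): centre of a blue roller lying on the plate: cylinder with steel end faces and a thin white line along it, diameter 32 mm, length 36 mm, 0.18 kg. Its y axis is the roller's axis, along the plate's y; x and z turn as it rolls. The three rollers look alike and start in a row along the plate's y, 46 mm apart, within 10 mm of one line, about 20 mm on the robot's side of the plate's centre
- roller_2_axis (a point): as roller_1_axis, another of the three. One of the three has its weight off centre and starts heavy side down: let go about a third of a turn away, it rolls back and rocks to rest near where it began; a true one stays within a few mm
- roller_3_axis (a point): as roller_1_axis, another of the three. Under the flat float a roller travels half as far as the float; one turn is 100 mm of roller travel
- float_handle (a point): centre of the float's upright wooden bar handle, 24 mm thick (x), 90 mm long (y), 40 mm high (from 26 to 66 mm above the face). The float stands flat on the bench; 0.25 kg.
- float_face (a point): centre of the float's flat rubber underside, 110 mm (x) by 140 mm (y), 46 mm straight below the handle's centre; the board is 14 mm thick. The board swivels a little (up to 0.12 rad) about the float's x axis, so that it lies evenly on the rollers.
- float: the whole float; origin at the centre of its underside, x across the handle, y along it, z up
- plate: the surface plate; origin 45 mm below its top's centre, x and y as the plate_top
- roller_1: the roller of roller_1_axis, same origin
- roller_2: the roller of roller_2_axis, same origin
- roller_3: the roller of roller_3_axis, same origin
- reject_tray_in (a point): centre of the inner floor of the open red tray, fixed to the bench; inside 140 mm (x) by 170 mm (y), walls 5 mm thick, rim 45 mm above the bench, floor 5 mm above it
- paste_tin: bystander: tin, diameter 68 mm, 36 mm high; origin at its underside
- grease_tin: bystander: tin, diameter 64 mm, 40 mm high; origin at its underside
- v_block_small: bystander: grey V-block 44 x 40 x 32 mm; origin at its underside
- dust_brush: bystander: dusting brush 139 mm long; origin at its underside
Things that resemble listed ones, but are neither listed nor needed, are in the scene too. What is shaped like the roller_1 but pink or purple is not meant.

How it is judged:
On the way, in this order (a step that is already met when the one before it is completed fails the run):
1. all three rollers lie pressed under the float together (at least 1.2 N each), rolled at least a quarter turn (25 mm) from where they lay (distance of each of roller_1_axis, roller_2_axis, roller_3_axis from where it was at the start of the episode above 0.025 m and contact force between each of float, plate and roller_1 above 1.2 N and contact force between each of float, plate and roller_2 above 1.2 N and contact force between each of float, plate and roller_3 above 1.2 N), for 0.1 s.
2. the float is lifted clear of the rollers and all three are left free on the plate for half a second (z of float_face in the frame of plate_top above 0.036 m and contact force between each of roller_1, roller_2, roller_3 and the fingers below 0.05 N and contact force between each of roller_1, roller_2, roller_3 and float below 0.05 N and z of each of roller_1_axis, roller_2_axis, roller_3_axis in the frame of plate_top below 0.022 m), for 0.5 s.
At the end, for the whole second after the job is handed in: one roller lies at rest on the floor of the red tray, the other two lie at rest on the plate 20 to 45 mm from where they started (an unbalanced one let go there would have rolled back to less), and the float stands flat (within 0.12 rad) on the bench, released (((x of roller_1_axis in the frame of reject_tray_in between -0.068 and 0.068 m and y of roller_1_axis in the frame of reject_tray_in between -0.083 and 0.083 m and z of roller_1_axis in the frame of reject_tray_in below 0.025 m and z of roller_2_axis in the frame of plate_top between 0.01 and 0.022 m and distance of roller_2_axis from where it was at the start of the episode between 0.02 and 0.045 m and z of roller_3_axis in the frame of plate_top between 0.01 and 0.022 m and distance of roller_3_axis from where it was at the start of the episode between 0.02 and 0.045 m) or (x of roller_2_axis in the frame of reject_tray_in between -0.068 and 0.068 m and y of roller_2_axis in the frame of reject_tray_in between -0.083 and 0.083 m and z of roller_2_axis in the frame of reject_tray_in below 0.025 m and z of roller_3_axis in the frame of plate_top between 0.01 and 0.022 m and distance of roller_3_axis from where it was at the start of the episode between 0.02 and 0.045 m and z of roller_1_axis in the frame of plate_top between 0.01 and 0.022 m and distance of roller_1_axis from where it was at the start of the episode between 0.02 and 0.045 m) or (x of roller_3_axis in the frame of reject_tray_in between -0.068 and 0.068 m and y of roller_3_axis in the frame of reject_tray_in between -0.083 and 0.083 m and z of roller_3_axis in the frame of reject_tray_in below 0.025 m and z of roller_1_axis in the frame of plate_top between 0.01 and 0.022 m and distance of roller_1_axis from where it was at the start of the episode between 0.02 and 0.045 m and z of roller_2_axis in the frame of plate_top between 0.01 and 0.022 m and distance of roller_2_axis from where it was at the start of the episode between 0.02 and 0.045 m)) and linear speed of each of roller_1, roller_2, roller_3 below 0.025 m/s and height (world z) of float_face below 0.008 m and angle between float's own z axis and vertical below 0.12 rad and linear speed of float below 0.02 m/s); the robot touches nothing.
It fails at once if the rollers are pressed on the plate too hard (plate carries over 17 N, of which the rollers weigh about 5.5 N) (contact force between plate and anything else above 17 N).
It fails at once if a bystander is moved by more than 15 mm (distance of any of paste_tin, grease_tin, v_block_small, dust_brush from where it was at the start of the episode above 0.015 m).
It also fails if it takes over 61 s, if anything falls off the work surface, if the arm or the gripper's body presses on something with over 40 N, if the wrist force passes 120 N, or if a joint passes its speed limit or range.

ROBOT

A 7-joint arm with a two-finger parallel gripper is mounted at the origin on a cart in front of the work surface, level with it; the furniture and walls round the work are solid. World frame = base frame: x ahead of the robot, y to its left, z up, the work surface at z = 0. Lengths are in m, angles in rad, forces in N, time in s.
With the tool pointing down it reaches from about 0.425 to 0.875 m from the base axis. Payload 8.4 kg.
Tool frame: the origin (TCP) lies between the finger pads; the fingertips stand 19 mm ahead of it and the grasp point (between the pads) is the TCP (manip.tip_extent is the distance from the TCP to the fingertips, in m); z points along the fingers, y is the direction in which the jaws open and shut (so a half turn about z gives the same grasp; the last joint's range is limited). The gripper opens to 85 mm and grips with 20 to 120 N. Pads are 22 mm wide; open, the fingers measure 114 mm over their backs; the gripper's body (76 mm by 85 mm) begins 54 mm behind the grasp point. The pads swing forward as they close: fully open they stand 13 mm farther back than shut.
Start: joints at [-0.099, 0.333, 0.04, 1.465, -0.013, 1.343, -0.059], TCP at [0.65, -0, 0.25] pointing down, gripper open.
Joint ranges: [-2.58, 2.58], [-0.38, 2.09], [-1.3, 1.39], [0.25, 2.4], [-1.5, 4.64], [0.08, 2.09], [-2.65, 2.65]. Speed limits (rad/s): [2.22, 2.22, 2.79, 2.79, 3.14, 3.14, 3.14].

INTERFACE

Orientations are given as [roll, pitch, yaw] about the fixed x, y, z axes, in that order (R = Rz(yaw) Ry(pitch) Rx(roll)).
In Python, from bench import manip, monitor, optics, workorder gives the robot as it stands. Calls block until the motion is done:
- manip.move_pose(position, orientation): joint-space move of the TCP to a pose.
- manip.servo_line(position, v=0.15, orientation=None, guard=None): straight line of the TCP; orientation=None keeps the orientation; v is the mean speed in m/s. With guard (N) it stops when the force on the tool has changed by that much, and returns True; else False.
- manip.goto_joints(angles): joint-space move.
- manip.move_gripper(opening, strength=None): finger opening in m; strength is the grip in N (None keeps the last); returns when the fingers have stopped.
- manip.dwell(seconds).
- manip.inverse_kinematics(position, orientation): joint angles nearest the present ones, or None.
- monitor.state(): the state.
- optics.grab_frame(name): name is "scene" or "side" or "wrist"; returns (picture, depth): 480x640x3 uint8, red, green, blue; 480x640 float32, m along the optical axis (not along the pixel's ray), 0 where there is no reading.
- optics.camera_model(name): a dict with "vertical_fov" (degrees; the focal length in pixels is half the picture's height over the tangent of half this angle, whatever the lens; pixels are square), "cx", "cy" (the principal point, pixels), "position" and "attitude" of the camera in the world. Camera axes: x right, y down, z forward; pixel columns grow to the right and rows downward; lengths in m; the calibration is good to about 2 mm. A picture is of the moment at which its call begins: read the wrist's pose just before it. camera_model takes no time and is no camera call; for the wrist camera it gives the pose at the moment of the call.
A pose or a line that the arm cannot do raises manip.PlanningError and nothing moves.
- workorder.finish_job(): hands the job in, once; it reports no verdict.
The state is a dict: "clock": time; "joints": joint angles; "joint_velocities": joint speeds; "tau": joint torques, N m; "tcp_pos": TCP position; "tcp_rot": TCP orientation; "ft_force": force on the tool from outside, world axes, zero at the start; "ft_torque": the same for the moment, N m; "opening": finger opening in m.
Only numpy, scipy, OpenCV 4.12 (cv2) and the standard library are available. Lean on these libraries where they do the work, as an engineer would, in place of code of your own. Each camera call takes 0.05 s, during which the arm holds its last target. There are 200 camera calls.

## Working session

There is one attempt and no reset: what is moved stays moved. The work goes in short steps, each a Python script; the robot and the scene stay as the last script left them, time stands still between calls to the robot, and variables do not carry over. Pictures are saved under pics/ and viewed, about 8 in all and at most 12, crops included, and the job is handed in when it is done.

```bash
ls; mkdir -p pics; cat > h.py <<'E'
import numpy as np, cv2
from scipy.spatial.transform import Rotation as R
from bench import manip, monitor, optics, workorder
def cam(name):
    m=optics.camera_model(name); f=240/np.tan(np.radians(m["vertical_fov"])/2)
    return m,f
def rot(a):
    a=np.array(a,float)
    return a if a.shape==(3,3) else (R.from_quat(a).as_matrix() if a.size==4 else R.from_euler('xyz',a).as_matrix())
def cloud(depth,m,f):
    v,u=np.mgrid[:480,:640]
    p=np.stack([(u-m["cx"])/f*depth,(v-m["cy"])/f*depth,depth],-1)
    return p@rot(m["attitude"]).T+np.array(m["position"])
def ray(uv,z,m,f):
    d=rot(m["attitude"])@np.array([(uv[0]-m["cx"])/f,(uv[1]-m["cy"])/f,1]); o=np.array(m["position"])
    return o+d*(z-o[2])/d[2]
def grab(name):
    m,f=cam(name); p,d=optics.grab_frame(name); return p,d,m,f
def save(p,n): cv2.imwrite('pics/'+n,cv2.cvtColor(p,cv2.COLOR_RGB2BGR))
E
python3 - <<'E'
from h import *
for n in ["scene","side"]:
    p,d,m,f=grab(n); print(m,f); save(p,n+'0.png'); np.savez('%s0.npz'%n,p=p,d=d,c=cloud(d,m,f))
s=monitor.state(); print(s)
E
```

```text
pics
{'vertical_fov': 46.144907740537214, 'cx': 324.93632831733714, 'cy': 227.37061483088019, 'position': array([-0.00346394,  0.63129376,  1.25471012]), 'attitude': array([-2.47352216,  0.00794587, -2.45148866])} 563.4225729699331
{'vertical_fov': 55.047949264504155, 'cx': 324.6773384376064, 'cy': 242.76883933480522, 'position': array([0.36190967, 0.79634174, 0.81141898]), 'attitude': array([-2.24097669, -0.01195871, -2.90005995])} 460.56507957113746
{'clock': 0.1, 'joints': array([-0.09918365,  0.33383849,  0.03985644,  1.46615362, -0.01340944,
        1.34329202, -0.0584919 ]), 'joint_velocities': array([-5.84525987e-05, -1.29296804e-03,  1.39327136e-03, -2.08602989e-03,
       -8.30293679e-05,  3.57138089e-04, -4.24616252e-04]), 'tau': array([ 3.76442753e-03, -6.60015249e+01,  1.37005594e+00, -4.06471324e+01,
        1.68957113e-02,  9.04385961e-03,  1.07212072e-04]), 'tcp_pos': array([ 6.49630329e-01, -1.92717608e-05,  2.49525374e-01]), 'tcp_rot': array([-3.14016920e+00,  8.05413373e-05,  1.57078671e+00]), 'ft_force': array([-0.10787018,  0.43847279,  0.37312549]), 'ft_torque': array([-0.01664627, -0.03020249,  0.01336352]), 'opening': 0.08505650489317503}
```

View pics/scene0.png

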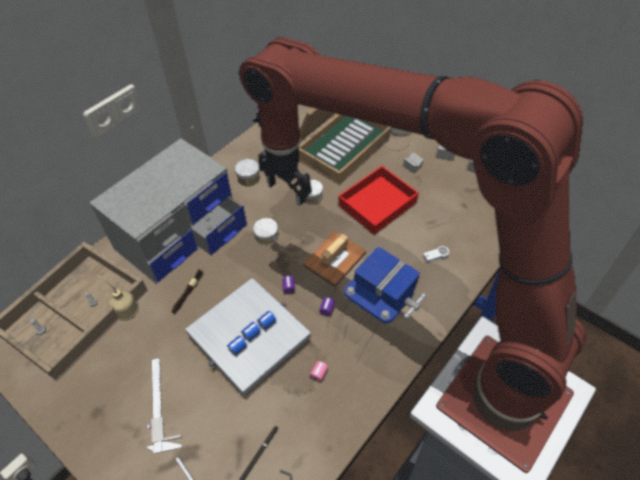

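View pics/side0.png

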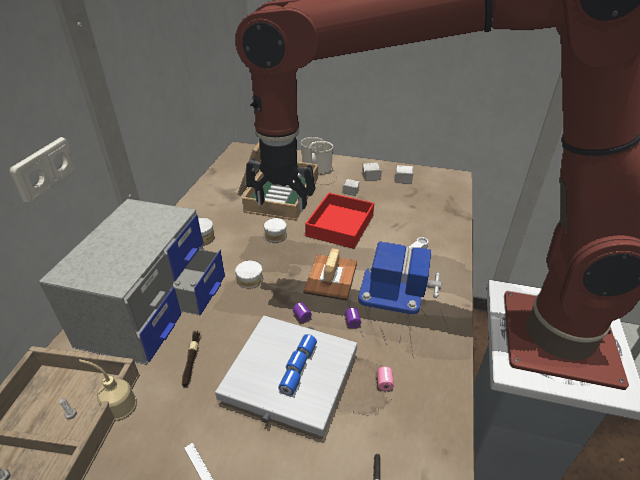

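The scene view shows the three blue rollers on the plate at (237,345), (251,332) and (267,320), the float at (335,258) and the red tray at (378,198). 

Lookalikes: purple cylinders at (289,284) and (327,306), a pink one at (318,371), and the blue vise at (385,280). I choose the blue cylinders on the plate. The side view agrees, with the rollers at (289,380), (297,360) and (307,344).

```bash
python3 - <<'E'
from h import *
for n in ["scene","side"]:
    z=np.load(n+'0.npz'); p,d,c=z['p'],z['d'],z['c']
    hsv=cv2.cvtColor(p,cv2.COLOR_RGB2HSV); H,S,V=[hsv[...,i].astype(int) for i in range(3)]
    ok=d>0
    print(n)
    def comps(mask,name,amin):
        k,l,st,ce=cv2.connectedComponentsWithStats(mask.astype(np.uint8))
        for i in range(1,k):
            if st[i,4]<amin: continue
            q=c[(l==i)&ok]
            if len(q)<5: continue
            r=cv2.minAreaRect(q[:,:2].astype(np.float32))
            print(name,ce[i].round(),st[i,4],'mean',q.mean(0).round(4),'z5/50/95',np.percentile(q[:,2],[5,50,95]).round(4),'rect',np.round(r[0],4),np.round(r[1],4),round(r[2],1))
    inb=(c[...,0]>.3)&(c[...,0]<.95)&(abs(c[...,1])<.5)
    comps((H>105)&(H<125)&(S>140)&inb&(c[...,2]>.03),'blue',25)
    comps((H<6)&(S>200)&(V>120)&(c[...,2]<.08)&inb,'red',100)
    pl=(S<40)&(c[...,2]>.033)&(c[...,2]<.052)&inb
    comps(cv2.erode(pl.astype(np.uint8),np.ones((2,2)))>0,'plate',1500)
    fl=(c[...,2]>.055)&(c[...,2]<.08)&(H>5)&(H<25)&(S>60)&inb
    comps(fl,'handle',30)
    fb=(c[...,2]>.012)&(c[...,2]<.034)&(H>3)&(H<20)&(S>110)&inb
    comps(fb,'board',200)
    tin=(c[...,2]>.03)&(c[...,2]<.045)&(S<40)&(V>150)&inb
    comps(tin,'tin',80)
p=np.load('side0.npz')['p']; save(cv2.resize(p[220:440,200:450],None,fx=3.2,fy=2.7,interpolation=cv2.INTER_CUBIC),'crop.png')
E
```

```text
scene
blue [209. 200.] 693 mean [0.8546 0.0808 0.1443] z5/50/95 [0.1153 0.1426 0.1789] rect [0.8506 0.0803] [0.1329 0.0217] 89.9
blue [226. 230.] 429 mean [0.8095 0.0833 0.0526] z5/50/95 [0.0309 0.0502 0.0808] rect [0.8053 0.0811] [0.0194 0.1338] 1.2
blue [174. 256.] 552 mean [0.8545 0.2292 0.0531] z5/50/95 [0.0313 0.0513 0.0832] rect [0.8498 0.2278] [0.136  0.0219] 90.0
blue [373. 273.] 1143 mean [ 0.4014 -0.0312  0.101 ] z5/50/95 [0.0381 0.1128 0.1173] rect [ 0.4052 -0.0432] [0.0715 0.1013] 1.3
blue [399. 288.] 935 mean [ 0.3258 -0.0342  0.1033] z5/50/95 [0.061  0.1122 0.117 ] rect [ 0.3298 -0.0429] [0.0437 0.1025] 0.3
blue [268. 321.] 90 mean [0.5225 0.2199 0.0705] z5/50/95 [0.064  0.0717 0.0763] rect [0.5228 0.2194] [0.0328 0.0132] 83.3
blue [252. 332.] 96 mean [0.531  0.2648 0.0703] z5/50/95 [0.0607 0.0711 0.0772] rect [0.5329 0.2637] [0.0349 0.016 ] 82.5
blue [239. 347.] 95 mean [0.5305 0.311  0.0705] z5/50/95 [0.0619 0.0707 0.0773] rect [0.5309 0.3105] [0.0339 0.0139] 81.0
plate [247. 335.] 6189 mean [0.5492 0.2681 0.0447] z5/50/95 [0.0403 0.0448 0.0489] rect [0.5543 0.2596] [
[... 1856 characters left out ...]
0558 0.0583 0.0737] rect [ 0.865  -0.3012] [0.0353 0.0727] 30.7
handle [331. 261.] 252 mean [ 0.5453 -0.0533  0.0654] z5/50/95 [0.0568 0.0665 0.0694] rect [ 0.5465 -0.0595] [0.0244 0.0915] 2.2
handle [108. 391.] 893 mean [0.8639 0.4026 0.0593] z5/50/95 [0.0552 0.0574 0.0693] rect [0.8664 0.4006] [0.0833 0.1924] 32.2
board [331. 277.] 1112 mean [ 0.5443 -0.0485  0.0157] z5/50/95 [0.0133 0.0156 0.0181] rect [ 0.5461 -0.0589] [0.1085 0.1422] 1.0
tin [275. 225.] 235 mean [ 0.7422 -0.1946  0.0409] z5/50/95 [0.0382 0.041  0.0436] rect [ 0.7427 -0.1959] [0.0614 0.0622] 66.0
tin [248. 269.] 378 mean [ 0.7476 -0.0021  0.0367] z5/50/95 [0.0342 0.0366 0.0393] rect [ 0.7483 -0.0042] [0.0655 0.066 ] 35.9
```

View pics/crop.png

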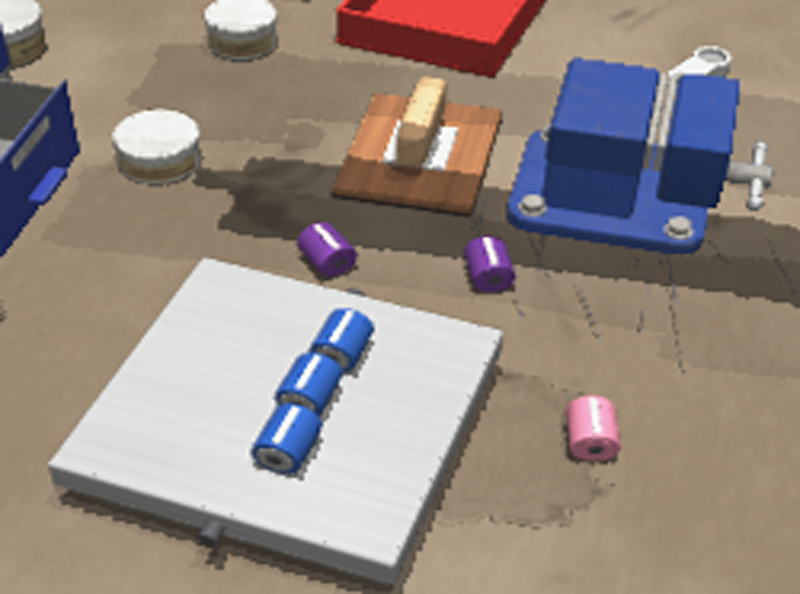

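The crop confirms three blue rollers in a row on the plate, the float with its wooden handle, and only pink or purple lookalikes elsewhere. Next, close wrist looks over the plate and the float.

```bash
python3 - <<'E'
from h import *
for n in ["scene","side"]:
    z=np.load(n+'0.npz'); p,d,c=z['p'],z['d'],z['c']
    hsv=cv2.cvtColor(p,cv2.COLOR_RGB2HSV); H,S,V=[hsv[...,i].astype(int) for i in range(3)]
    q=c[((H<5)|(H>174))&(S>200)&(d>0)&(c[...,2]<.06)&(c[...,0]>.45)&(c[...,1]<-.1)]
    for nm,m in (('rim',q[:,2]>.036),('all',q[:,2]>-1)): 
        r=cv2.minAreaRect(q[m][:,:2].astype(np.float32)); print(n,nm,m.sum(),np.round(r[0],4),np.round(r[1],4),round(r[2],1))
for n,x,y in (("plate",.50,.25),("float",.54,-.06)):
    manip.move_pose([x,y,.30 if n=="plate" else .26],[np.pi,0,np.pi/2])
    p,d,m,f=grab("wrist"); c=cloud(d,m,f); np.savez('w_%s.npz'%n,p=p,d=d,c=c); save(p,'w_%s.png'%n)
    print(n,m['position'],m['attitude'],monitor.state()['clock'],monitor.state()['tcp_pos'])
a=cv2.imread('pics/w_plate.png');b=cv2.imread('pics/w_float.png')
cv2.imwrite('pics/w2.png',cv2.resize(np.hstack([a,b]),(800,300)))
E
```

```text
scene rim 32 [ 0.5699 -0.2863] [0.179  0.1462] 81.1
scene all 200 [ 0.5732 -0.2891] [0.1831 0.1525] 81.9
side rim 0 [0. 0.] [0. 0.] 0.0
side all 0 [0. 0.] [0. 0.] 0.0
plate [0.50152212 0.33078157 0.42292113] [ 2.82075262e+00  8.70052057e-04 -2.60458535e-03] 1.2833 [0.50112649 0.24820718 0.29955137]
float [0.54052887 0.02373171 0.3834443 ] [2.82215514e+00 6.88679379e-04 1.38300869e-03] 2.5333 [ 0.54035634 -0.05813406  0.26009381]
```

View pics/w2.png

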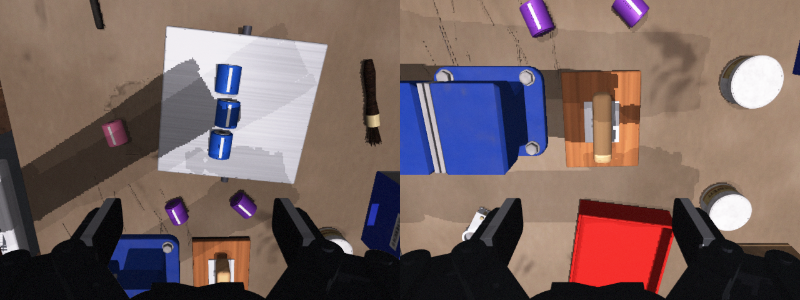

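In the wrist composite, the left half shows the rollers at about (228,78), (227,113) and (220,145) with the plate tilted a few degrees. The right half shows the float handle at about (603,128) and the tray below it.

```bash
python3 - <<'E'
from h import *
def rect(q): 
    r=cv2.minAreaRect(q[:,:2].astype(np.float32)); return len(q),np.round(r[0],4),np.round(r[1],4),round(r[2],1)
z=np.load('w_plate.npz'); p,d,c=z['p'],z['d'],z['c']
hsv=cv2.cvtColor(p,cv2.COLOR_RGB2HSV); H,S,V=[hsv[...,i].astype(int) for i in range(3)]
on=(c[...,0]>.4)&(c[...,0]<.7)&(c[...,1]>.13)&(c[...,1]<.4)&(d>0)
t=on&(c[...,2]>.03)&(c[...,2]<.055); print('plate z',np.percentile(c[t][:,2],[5,50,95]).round(4))
t=t&(abs(c[...,2]-np.median(c[t][:,2]))<.006); t=cv2.morphologyEx(t.astype(np.uint8),cv2.MORPH_OPEN,np.ones((5,5)))>0
print('plate',rect(c[t]))
zt=np.median(c[t][:,2])
k,l,st,ce=cv2.connectedComponentsWithStats((on&(c[...,2]>zt+.008)&(c[...,2]<zt+.05)).astype(np.uint8))
for i in range(1,k):
    if st[i,4]>100: q=c[l==i]; print('roller',ce[i].round(),rect(q),'top',np.percentile(q[:,2],[90,98]).round(4))
bl=(H>100)&(H<125)&(S>120)&on
k,l,st,ce=cv2.connectedComponentsWithStats(bl.astype(np.uint8))
for i in range(1,k):
    if st[i,4]>100: q=c[l==i]; print('blue',ce[i].round(),rect(q),q.mean(0).round(4))
z=np.load('w_float.npz'); p,d,c=z['p'],z['d'],z['c']
on=(c[...,0]>.46)&(c[...,0]<.64)&(c[...,1]>-.15)&(c[...,1]<.05)&(d>0)
print('handle',rect(c[on&(c[...,2]>.045)]),np.median(c[on&(c[...,2]>.055)][:,2]))
print('board',rect(c[on&(c[...,2]>.009)&(c[...,2]<.02)]))
hsv=cv2.cvtColor(p,cv2.COLOR_RGB2HSV); H,S,V=[hsv[...,i].astype(int) for i in range(3)]
q=c[((H<5)|(H>174))&(S>200)&(d>0)&(c[...,2]<.06)]; print('tray',rect(q),q[:,1].min(),q[:,1].max())
print([ (o['ft_force'].round(2)) for o in [monitor.state()]],manip.tip_extent)
E
```

```text
plate z [0.0442 0.0456 0.0468]
plate (50207, array([0.557 , 0.2605]), array([0.2098, 0.2197]), 83.9)
roller [364. 127.] (1777, array([0.5419, 0.3083]), array([0.0374, 0.032 ]), 83.7) top [0.0778 0.0787]
roller [363. 182.] (1645, array([0.5424, 0.2625]), array([0.0368, 0.0322]), 84.0) top [0.0776 0.0784]
roller [352. 232.] (1557, array([0.5338, 0.2171]), array([0.0371, 0.0318]), 83.9) top [0.0775 0.0785]
blue [364. 126.] (1466, array([0.542 , 0.3084]), array([0.0355, 0.0317]), 83.6) [0.5404 0.309  0.0737]
blue [363. 182.] (1304, array([0.5423, 0.2622]), array([0.0357, 0.0313]), 83.8) [0.5407 0.2633 0.0736]
blue [352. 233.] (1209, array([0.5338, 0.2169]), array([0.0368, 0.0314]), 83.3) [0.5324 0.2185 0.0733]
handle (48048, array([ 0.5392, -0.049 ]), array([0.089 , 0.1256]), 57.0) 0.3067726295076153
board (15923, array([ 0.5306, -0.0588]), array([0.1422, 0.1407]), 0.7)
tray (18857, array([ 0.5739, -0.288 ]), array([0.1749, 0.1492]), 81.7) -0.3780324844314575 -0.191257125022741
[array([-0.11, -0.32, -0.07])] 0.019
```

```bash
python3 - <<'E'
from h import *
z=np.load('w_float.npz'); d,c=z['d'],z['c']
on=(c[...,0]>.46)&(c[...,0]<.64)&(c[...,1]>-.15)&(c[...,1]<.05)&(d>0)
m=on&(c[...,2]>.058)&(c[...,2]<.075); k,l,st,ce=cv2.connectedComponentsWithStats(m.astype(np.uint8))
i=1+st[1:,4].argmax(); q=c[l==i]; r=cv2.minAreaRect(q[:,:2].astype(np.float32)); print(r,np.median(q[:,2]))
x,y=r[0]; w,h=sorted(r[1]); assert abs(w-.024)<.006 and abs(h-.09)<.008
a=r[2] if r[1][0]<r[1][1] else r[2]-90
yaw=np.radians(a); print(x,y,yaw); assert abs(yaw)<.1
o=[np.pi,0,np.pi/2+yaw]
manip.move_pose([x,y,.13],o); manip.servo_line([x,y,.050],.1,orientation=o)
manip.move_gripper(.0,40); s=monitor.state(); print('open',s['opening'],s['tcp_pos'],s['ft_force'])
manip.servo_line([x,y,.19],.1)
PY=-.106; o=[np.pi,0,np.pi/2+PY]
u=np.array([np.cos(PY),np.sin(PY)]); mid=np.array([.5394,.2626])
st=mid-16e-3*u
manip.move_pose([*st,.19],o); manip.servo_line([*st,.142],.08); manip.dwell(.3)
F=[]
for _ in range(15): F.append(monitor.state()['ft_force'][2]); manip.dwell(.02)
s=monitor.state(); print('F',np.mean(F),np.std(F),s['tcp_pos'],s['tcp_rot'],s['opening'],s['clock'])
p,d,mm,f=grab("side"); save(p[150:,100:500],'carry.png')
E
```

```text
((0.5462440252304077, -0.05792796611785889), (0.024001391604542732, 0.08886133879423141), 1.075999140739441) 0.06507751393433117
0.5462440252304077 -0.05792796611785889 0.0187797277545331
open 0.023029145368594666 [ 0.54642439 -0.05794469  0.05027502] [-1.22234168  0.13660667  2.90886143]
F -2.3235047924554104 0.503990327102651 [0.52349226 0.26428506 0.14203311] [ 3.14155955e+00 -1.74871626e-05  1.46476603e+00] 0.02356707417628549 8.725
```

View pics/carry.png

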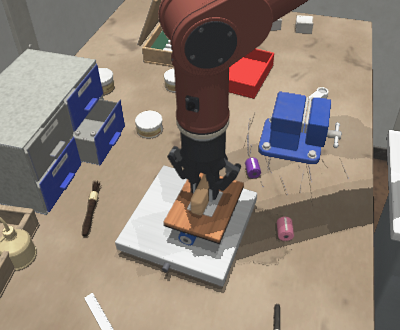

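The side crop shows the float held level over the plate, with a roller visible below at about (187,238). Now press, roll and lift.

```bash
cat > roll.py <<'E'
from h import *
import sys
PY=-.106; o=[np.pi,0,np.pi/2+PY]; u=np.array([np.cos(PY),np.sin(PY)])
xy=np.array([.5394,.2626])-16e-3*u
def fz(n=10,settle=.04):
    manip.dwell(settle); F=[]
    for _ in range(n): F.append(monitor.state()['ft_force'][2]); manip.dwell(.01)
    return np.mean(F)
F0=fz(30); print('F0',F0)
hit=manip.servo_line([*xy,.1215],.008,guard=2.8)
z=monitor.state()['tcp_pos'][2]; F=fz()-F0; print('hit',hit,z,F)
if not hit or not .120<z<.135: manip.servo_line([*xy,.142],.05); sys.exit('no contact')
K=9000.; T=6.9
def corr(F,z,g=.6): return z+np.clip((F-T)/K*g,-.00025,.0005)
for i in range(10):
    z=corr(F,z); manip.servo_line([*xy,z],.005); F=fz(15)-F0; print(round(z,5),round(F,2),end=' | ')
    if abs(F-T)<.6: break
print()
N=22; L=.066
for i in range(1,N+1):
    q=xy+u*L*i/N; manip.servo_line([*q,z],.03); F=fz(10,.03)-F0
    print(i,round(z,5),round(F,2),end=' | ')
    z=corr(F,z,.5)
print()
manip.servo_line([*q,z],.005); print('end F',fz(20)-F0,monitor.state()['tcp_pos'])
manip.servo_line([*q,z+.008],.03); manip.servo_line([*q,z+.05],.06); manip.dwell(1.3)
print(monitor.state()['tcp_pos'],monitor.state()['clock'],fz()-F0)
p,d,m,f=grab("side"); save(p[150:,100:500],'after.png')
E
python3 roll.py
```

```text
F0 -2.4007970758610826
hit True 0.12756489867778487 7.020519661377336
0.12757 6.31 | 
1 0.12757 6.31 | 2 0.12754 6.84 | 3 0.12754 6.61 | 4 0.12752 6.98 | 5 0.12753 6.93 | 6 0.12753 7.21 | 7 0.12754 6.92 | 8 0.12755 6.97 | 9 0.12755 6.96 | 10 0.12755 6.67 | 11 0.12754 7.0 | 12 0.12755 6.63 | 13 0.12753 6.86 | 14 0.12753 6.76 | 15 0.12752 6.75 | 16 0.12751 6.85 | 17 0.12751 6.87 | 18 0.12751 6.79 | 19 0.1275 7.08 | 20 0.12751 6.93 | 21 0.12751 7.21 | 22 0.12753 6.89 | 
end F 6.478702327936365 [0.58908739 0.2572847  0.12752357]
[0.58910513 0.25731566 0.17750779] 22.4917 0.09880591312810028
```

The force stayed between 6.3 and 7.2 N. Next I put the float back where it came from, then look at the rollers.

```bash
python3 - <<'E'
from h import *
x,y=.5462,-.0579; o=[np.pi,0,np.pi/2+.0188]
s=monitor.state()['tcp_pos']; manip.servo_line([s[0],s[1],.19],.1)
manip.move_pose([x,y,.19],o); manip.servo_line([x,y,.060],.12); print(manip.servo_line([x,y,.048],.02,guard=3),monitor.state()['tcp_pos'][2])
manip.move_gripper(.075); s=monitor.state()['tcp_pos']; manip.servo_line([x,y,.20],.15)
manip.move_pose([.50,.25,.30],[np.pi,0,np.pi/2])
p,d,m,f=grab("wrist"); c=cloud(d,m,f); np.savez('w_after.npz',p=p,d=d,c=c); save(p,'w_after.png')
on=(c[...,0]>.4)&(c[...,0]<.7)&(c[...,1]>.13)&(c[...,1]<.4)&(d>0)
k,l,st,ce=cv2.connectedComponentsWithStats((on&(c[...,2]>.0536)&(c[...,2]<.095)).astype(np.uint8))
for i in range(1,k):
    if st[i,4]>100:
        q=c[l==i]; r=cv2.minAreaRect(q[:,:2].astype(np.float32)); print(ce[i].round(),np.round(r[0],4),np.round(r[1],4),round(r[2],1),np.percentile(q[:,2],98).round(4))
print(monitor.state()['clock'])
E
```

```text
True 0.050197248802626104
[404. 131.] [0.5745 0.3048] [0.0374 0.0318] 84.3 0.0782
[401. 185.] [0.5749 0.2589] [0.0369 0.0318] 83.9 0.0781
[352. 231.] [0.5337 0.2171] [0.0374 0.032 ] 83.8 0.0784
28.8833
```

View pics/w_after.png

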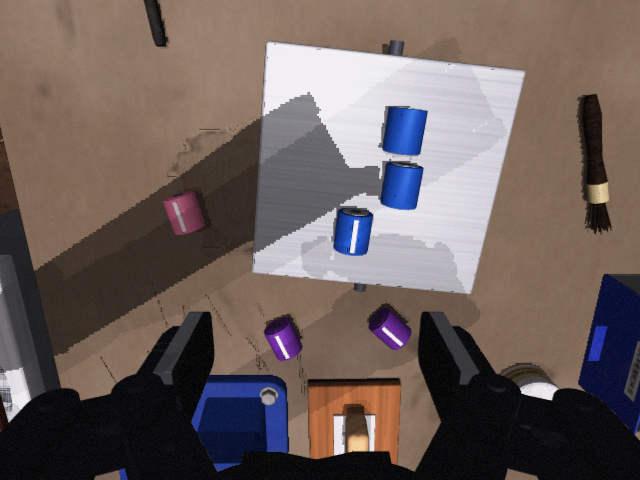

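The roller at pixel (352,231) rolled back to its start, and the other two at (404,131) and (401,185) stayed 33 mm on. So I reject the roller at (0.534, 0.217).

```bash
python3 - <<'E'
from h import *
import sys
o=[np.pi,0,np.pi/2-.106]; x,y=.5337,.2171
manip.move_gripper(.060)
manip.move_pose([x,y,.14],o); print(manip.servo_line([x,y,.0685],.07,guard=4),monitor.state()['tcp_pos'][2])
manip.move_gripper(.0,40); g=monitor.state()['opening']; print('opening',g)
if not .028<g<.036: sys.exit('bad grip')
manip.servo_line([x,y,.20],.1); print('opening',monitor.state()['opening'])
tx,ty=.572,-.288; o=[np.pi,0,np.pi/2-.145]
manip.move_pose([tx,ty,.20],o); manip.servo_line([tx,ty,.05],.12); print(manip.servo_line([tx,ty,.0275],.03,guard=3),monitor.state()['tcp_pos'][2])
manip.move_gripper(.060); manip.servo_line([tx,ty,.25],.12)
manip.move_pose([.62,-.10,.35],[np.pi,0,np.pi/2]); manip.dwell(.5)
for n in("scene","side"):
    p,d,m,f=grab(n); c=cloud(d,m,f); save(p,n+'_end.png')
    hsv=cv2.cvtColor(p,cv2.COLOR_RGB2HSV); H,S=hsv[...,0].astype(int),hsv[...,1]
    k,l,st,ce=cv2.connectedComponentsWithStats(((H>105)&(H<125)&(S>140)&(c[...,0]>.47)&(c[...,0]<.7)&(d>0)).astype(np.uint8))
    for i in range(1,k):
        if st[i,4]>25: print(n,ce[i].round(),st[i,4],c[l==i].mean(0).round(4))
print(monitor.state()['clock'])
E
```

```text
False 0.06900050569706519
opening 0.03068859367916517
opening 0.03048524458387268
True 0.02825392318316444
scene [379. 201.] 45 [ 0.5604 -0.2825  0.0295]
scene [242. 322.] 154 [0.5684 0.2608 0.0727]
scene [228. 336.] 164 [0.568  0.3068 0.0727]
side [343. 219.] 61 [ 0.5646 -0.2846  0.0322]
side [278. 366.] 504 [0.5709 0.2839 0.0751]
40.7
```

View pics/side_end.png

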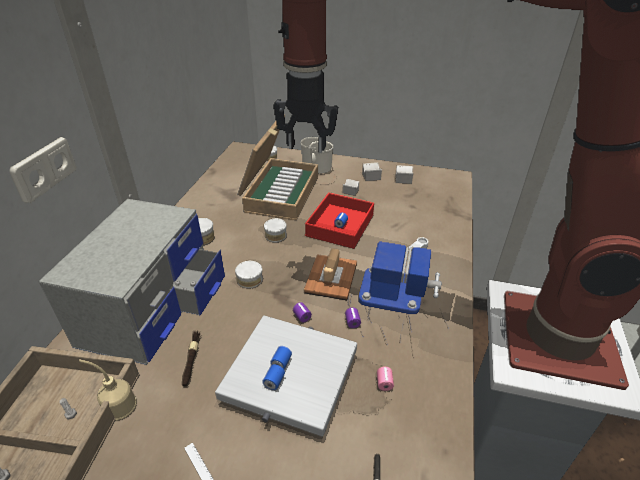

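The roller lies in the tray at (342,220), the two true rollers are on the plate at (278,366), the float is flat at (331,277), and the bystanders are in place.

```bash
python3 -c "
from h import *
manip.dwell(.5); workorder.finish_job()"
```

```text
the job is handed in; nothing more can be done
```

The job is handed in; `finish_job()` reports no verdict.

- **Roll:** I laid the float on all three rollers and rolled them about 33 mm. The averaged force readings stayed between 6.3 and 7.2 N to the end of the roll. I then lifted the float straight up and left the rollers free for over a second.
- **Result:** The roller at about (0.534, 0.217) went back to within 1 mm of its start. The other two stayed about 33 mm from theirs.
- **Finish:** The float went back to where it came from on the bench. The rocking roller is in the red tray.
- **Last checks:** The final pictures, at about 41 s, showed the roller on the tray floor near its centre and the two true rollers on the plate. They also showed the float flat and released, the bystanders I could see in place, and the arm clear. I judged the float and bystanders by eye only, without measuring them again. No check failed or disagreed.

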